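# Press a liner sleeve home against the set stop and hold the lever

### The arm

A 7-joint arm with a two-finger parallel gripper is mounted at the origin on the work surface; the furniture and walls round the work are solid. World frame = base frame: x ahead of the robot, y to its left, z up, the work surface at z = 0. Lengths are in mm, angles in degrees, forces in N, time in s.
With the tool pointing down it reaches from about 425 to 875 mm from the base axis. Payload 8.4 kg.
Tool frame: the origin (TCP) lies between the finger pads; the fingertips stand 8 mm ahead of it and the grasp point (between the pads) lies 11 mm behind it; z points along the fingers, y is the line along which they close (so a half turn about z gives the same grasp; the last joint's range is limited). The gripper opens to 85 mm and grips with 20 to 120 N. Pads are 22 mm wide; open, the fingers measure 114 mm over their backs; the gripper's body (76 mm by 85 mm) begins 54 mm behind the grasp point. The pads swing forward as they close: fully open they stand 13 mm farther back than shut.
Start: joints at [64.79, 19.091, 2.286, 83.961, -0.768, 76.965, -3.352], TCP at [217.234, -612.596, 239.308] pointing down, gripper open.
Joint ranges: [-147.57, 147.57], [-21.85, 119.76], [-74.77, 79.35], [14.55, 137.4], [-85.83, 265.84], [4.83, 119.75], [-152.11, 152.11]. Speed limits (degrees/s): [127.2, 127.2, 159.86, 159.86, 180, 180, 180].

### API

Orientations are given as [roll, pitch, yaw] about the fixed x, y, z axes, in that order (R = Rz(yaw) Ry(pitch) Rx(roll)).
In Python, from station import arm gives the robot as it stands. The module is installed in compiled form; this text tells all that it offers.
- The arm moves only by the tool arm_command, never from a script. Its argument "series" is a list of rows, each a list of 7 numbers: the turn, a rotation vector about the world's x, y, z scaled (see below), then the shift along the world's x, y, z scaled (see below), then the opening, from 0 (shut) to 1 (fully open). A call has 1 to 5 rows; each row is the pose to reach, as a shift and turn from the pose commanded when the call began; what a row does not reach only later rows make up. The controller multiplies each number of a shift by 10 cm and each number of a turn by 2 rad. A row lasts 1/8 s, in which the tool goes at most 62.5 mm and 10.7 degrees, less where a joint would pass 70% of its speed; a pose out of reach is approached as far as the arm can. A call with a number of a shift or a turn outside -1 to 1 is refused whole. A call with a gripper value outside its range is refused whole. The fingers move at their own pace and stop on an object; the grip force is fixed at half the most. Time passes only in rows, so rows that repeat a pose let the fingers close. It gives the time, the measured TCP pose, the force, the opening and the grip force at its end, in the units of the state.
- arm.sense(): the state, without advancing time (a new reading comes with each control period).
- arm.capture(name): name is "scene" or "side" or "wrist"; returns the picture (384x512x3 uint8, red, green, blue); there is no depth.
- arm.calibration(name): a dict with "vfov" (degrees; the focal length in pixels is half the picture's height over the tangent of half this angle, whatever the lens; pixels are square), "cx", "cy" (the principal point, pixels), "extrinsics" (4x4, takes a point from camera to world coordinates). Camera axes: x right, y down, z forward; pixel columns grow to the right and rows downward; lengths in mm; the calibration is good to about 2 mm. A picture is of the moment at which its call begins: read the wrist's pose just before it. calibration takes no time and is no camera call; for the wrist camera it gives the pose at the moment of the call.
- arm.close_job(): hands the job in; it is judged then, once.
The state is a dict: "t": time; "joints": joint angles; "joint_vel": joint speeds; "joint_efforts": joint torques, N m; "ee_pos": TCP position; "orientation": TCP orientation; "force": force on the tool from outside, world axes, zero at the start; "ft_torque": the same for the moment, N m; "opening": opening from 0.0 (shut) to 1.0 (fully open); "finger_force": force on a finger pad.
Only numpy, scipy, OpenCV 4.12 (cv2) and the standard library are available. Lean on these libraries where they do the work, as an engineer would, in place of code of your own. Each camera call takes 0.05 s, during which the arm holds its last target. There are 200 camera calls.

### The job

Finish pressing the brass sleeve into the carburettor slide housing on the bench press: with the ram still locked, turn the stop turret by its T-knob until the yellow-ringed stop screw clicks in under the ram's stop arm, and only then swing the red safety catch well clear of the ram's head plate. Pull the lever down until the stop arm bears firmly on that screw, which brings the sleeve flush, and finish with the gripper still holding the lever down there while the retaining compound sets. Leave the bottle, tape and spark plug where they are.

Things in the scene. Friction and masses are not known exactly. Their poses are not given: they have to be found in the camera images.
- press: Green iron bench press, fixed. Origin under its sole plate; x runs from its front (robot side) to its column, y to its left, z up. In mm: sole plate 14 thick, x -110..100, y -75..75, with a wing x -85..50 to y 205 for the turret; head x -66..85, y -34..34, z 140..215; ram axis x -30, y 0. The slide housing stands on the anvil under the ram; its top face is 60 mm above the bench.
- turret_knob (a point): Middle of the T-knob's black bar on top of the stop turret: bar 44 mm long (along this point's x), 15 wide, 30 high, its middle 153 mm above the bench, on a 15 mm post; it turns about the vertical through this point (press x -30, y 150 mm). Below stand four flat-headed stop screws (20 mm heads) 38 mm from that axis, tops 81 to 93 mm above the bench, ringed white, blue, yellow and red.
- turret_angle (a joint): Turn of the turret, rad, growing clockwise seen from above. A spring plunger clicks it in every 0.698: 0 white, 0.698 blue, 1.396 yellow, 2.094 red screw under the stop arm (the arm reaches the turret's right, -y, side, 100 mm above the bench). Passing a click takes 0.15 N m; let go within 0.25 of a click it settles there. Starts at white or blue.
- turret: The dark nine-sided stop turret with its four ringed screws and knob, vertical axis; counter-clockwise from above the rings are white, blue, yellow, red, 40 degrees apart; origin on the axis, 17 mm above the bench.
- catch_pin (a point): Top of the upright red pin (14 mm across, 30 mm high) at the free end of the red safety catch, 272 mm above the bench; the catch is a flat bar 16 mm wide, its top 244 mm above the bench, that lies under the left side of the ram's head plate (44 x 60 mm, underside 246, top 256 mm above the bench; the screw in it 262). The pin stands 26 mm clear in front of that plate.
- catch_pivot (a point): Point on the vertical pivot of the safety catch, 115 mm behind the pin, on top of the head.
- catch_angle (a joint): Swing of the catch, rad: 0 under the head plate (ram locked), growing to 1.2 as the pin swings to the press's left (+y; clockwise from above). The ram is free above 0.45; well clear from 0.6. It needs 0.5 N at the pin and stays where it is left.
- lever_ball (a point): Centre of the black ball, 36 mm across, at the end of the 13 mm steel lever; 170 mm from lever_pivot and in the same plane, 262 mm above the bench at the start, in front of the press and 66 mm right of its middle. Can be pinched across y from above; it turns in the grip.
- lever_pivot (a point): Point on the pinion shaft, the lever's axis, which runs along the press's y, 178 mm above the bench; level with the ball's plane.
- lever_angle (a joint): Lever angle, rad: 0 up (ball 0.52 rad above level, to the front); grows as the ball is pulled down in an arc about lever_pivot; 0.6 against the yellow stop. A spring pulls it back up whenever it is let go. Force at the ball: 2 N at first, 9 N at the end while the sleeve moves, then the stop. With the catch in, it stops at about 0.1.
- lever: The lever: hub, bar and ball. Origin on the shaft at the right face of the head.
- ram: The ram with its head plate above, nose below and the dark stop arm that reaches left to the turret.
- ram_travel (a joint): Travel of the ram downward, m: 0.025 times lever_angle. It meets the sleeve at 0.006; the stops are at about 0.007 (white), 0.011 (blue), 0.015 (yellow), 0.019 (red).
- sleeve_depth (a joint): How far the brass sleeve (26 mm across) has been pressed in, m: 0 as found (9 mm proud), 0.009 flush with the housing's top face. It is tight (40 N) and stays where it is pushed.
- compound_bottle: Bystander: red bottle of retaining compound with a black nozzle, 36 mm across, 95 mm high, standing left in front of the press; origin under its middle.
- masking_tape: Bystander: roll of masking tape, 58 mm across, 19 mm high, lying in front of the press; origin under its middle.
- spark_plug: Bystander: spark plug, 74 mm long, 23 mm high, lying behind the turret; origin under its middle.

How it is judged:
By the outcome, as a careful person would: the job done as asked, in the order asked, and still so for the second after the job is handed in, while the arm keeps its last pose, push and grip.
It also fails if it takes over 64 s, if anything falls off the work surface, if the arm or the gripper's body presses on something with over 40 N, if the wrist force passes 120 N, or if a joint passes its speed limit or range.

## Working session

There is one attempt and no reset: what is moved stays moved. The work goes in short steps, Python scripts to look and compute and a tool call to move; the robot and the scene stay as the last step left them, time stands still between calls to the robot, and variables do not carry over. Pictures are saved under pics/ and viewed, at most 10 in all, crops included, and the job is handed in when it is done.

Besides the shell and the picture viewer there is one more tool, called after ">>>" as a command line: name --pt "numbers of a row" for each row, then --argument value for the rest. arm_command: Moves the arm, as the interface text tells. Its arguments: {"type":"object","properties":{"series":{"type":"array","items":{"type":"array","items":{"type":"number"}}}},"required":["series"]}

```bash
mkdir -p pics
cat > h.py <<'E'
import numpy as np, cv2
from station import arm
def K(n):
    c=arm.calibration(n); f=192/np.tan(np.radians(c["vfov"]/2)); return f,c["cx"],c["cy"],np.array(c["extrinsics"])
def ray(n,u,v):
    f,cx,cy,E=K(n); d=E[:3,:3]@np.array([(u-cx)/f,(v-cy)/f,1]); return E[:3,3],d/np.linalg.norm(d)
def onz(n,u,v,z):
    o,d=ray(n,u,v); return o+d*(z-o[2])/d[2]
def proj(n,p):
    f,cx,cy,E=K(n); q=E[:3,:3].T@(np.array(p,float)-E[:3,3]); return np.array([cx+f*q[0]/q[2],cy+f*q[1]/q[2]])
def tri(a,b):
    (o1,d1),(o2,d2)=ray(*a),ray(*b); s=np.linalg.lstsq(np.c_[d1,-d2],o2-o1,rcond=None)[0]
    p,q=o1+s[0]*d1,o2+s[1]*d2; return (p+q)/2,np.linalg.norm(p-q)
def snap(n,name,s=None):
    im=arm.capture(n)[:,:,::-1].copy(); cv2.imwrite(f"pics/{name}_raw.png",im)
    return im
E
python3 - <<'E'
from h import *
a=snap("scene","a");b=snap("side","b")
cv2.imwrite("pics/ab.png",cv2.resize(np.vstack([a,b]),None,fx=.78,fy=.78))
cv2.imwrite("pics/a2.png",cv2.resize(a,(800,600)));cv2.imwrite("pics/b2.png",cv2.resize(b,(800,600)))
for n in("scene","side"):print(n,[np.round(x,2) for x in K(n)])
s=arm.sense();print(s)
E
```

```text
scene [np.float64(429.3), np.float64(259.1), np.float64(194.15), array([[-4.5000e-01, -6.9000e-01,  5.7000e-01, -6.6900e+00],
       [-8.9000e-01,  3.3000e-01, -3.0000e-01,  4.2717e+02],
       [ 2.0000e-02, -6.5000e-01, -7.6000e-01,  9.4903e+02],
       [ 0.0000e+00,  0.0000e+00,  0.0000e+00,  1.0000e+00]])]
side [np.float64(388.65), np.float64(257.29), np.float64(194.83), array([[-8.0000e-01,  4.0000e-01, -4.5000e-01,  9.8743e+02],
       [ 6.0000e-01,  5.5000e-01, -5.8000e-01,  6.6115e+02],
       [ 1.0000e-02, -7.4000e-01, -6.8000e-01,  7.9278e+02],
       [ 0.0000e+00,  0.0000e+00,  0.0000e+00,  1.0000e+00]])]
{'t': 0.1, 'joints': array([64.79147852, 19.12827953,  2.28528108, 84.00605963, -0.76813021,
       76.96536498, -3.35240779]), 'joint_vel': array([ 0.05266132, -0.09838027,  0.01276429, -0.16464009,  0.09772869,
       -0.10155046, -0.0538984 ]), 'joint_efforts': array([ 2.26623633e-03, -6.60020542e+01,  1.36908062e+00, -4.06473899e+01,
        1.69394771e-02,  9.00510990e-03, -1.01494962e-06]), 'ee_pos': array([ 217.07746501, -612.25533992,  238.50336184]), 'orientation': array([-1.79915724e+02,  5.52991800e-03,  1.95225330e+01]), 'force': array([-0.29248713, -0.17628661, -0.65833253]), 'ft_torque': array([-0.00639317,  0.01501864, -0.01299645]), 'finger_force': 0.0, 'opening': 0.9969872140006104}
```

View pics/a2.png

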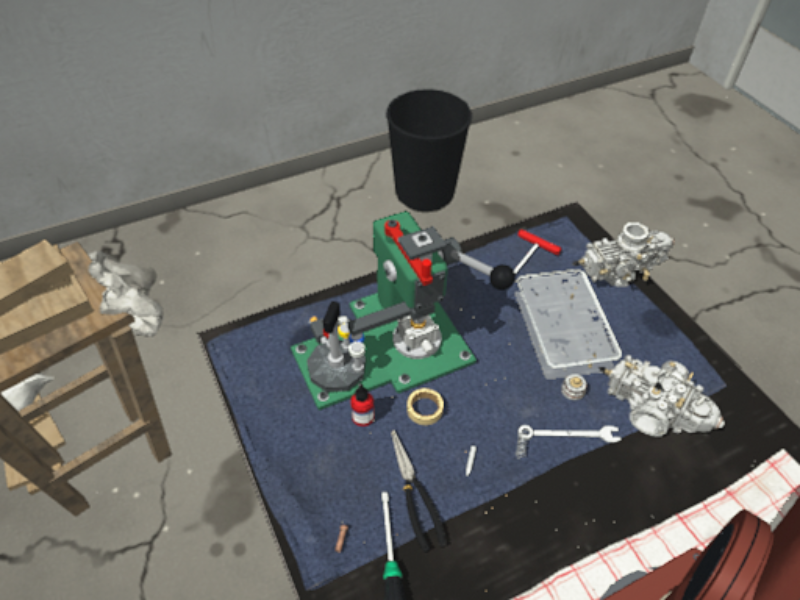

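View pics/b2.png

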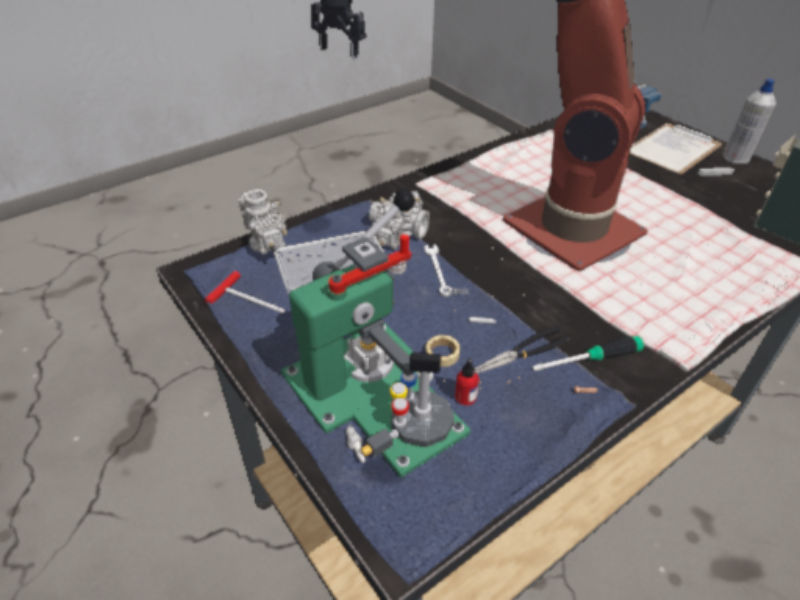

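The scene view shows the knob at about (331,317), the ball at (501,277) and the red catch from (393,229) to (427,268). In the side view the knob is at (425,362), the ball at (404,200) and the pin top at (405,238). I'll triangulate these and crop closer.

Run:
```python
from h import *
a=cv2.imread("pics/a_raw.png");b=cv2.imread("pics/b_raw.png")
A=cv2.resize(a[125:275,180:340],None,fx=4,fy=4,interpolation=cv2.INTER_CUBIC)[:, :]
B=cv2.resize(b[110:305,180:310],None,fx=3,fy=3,interpolation=cv2.INTER_CUBIC)
H=600;A=A[:600];out=np.zeros((600,800,3),np.uint8)
A=cv2.resize(A,(400,375));B=cv2.resize(B,(400,600))
out[:375,:400]=A;out[:600,400:]=B;cv2.imwrite("pics/c.png",out)
def blobs(im,m,lab,mn=15):
    n,l,st,c=cv2.connectedComponentsWithStats(m.astype(np.uint8))
    for i in range(1,n):
        if st[i,4]>mn:print(lab,st[i],c[i].round(1))
for im,l in((a,"scene"),(b,"side")):
    m=np.zeros(im.shape[:2],bool);m[115:310,180:340]=1
    h,s,v=cv2.split(cv2.cvtColor(im,cv2.COLOR_BGR2HSV))
    blobs(im,m&(v<45),l+" black")
    blobs(im,m&((h<6)|(h>174))&(s>150)&(v>90),l+" red")
    blobs(im,m&(h>20)&(h<34)&(s>150)&(v>90),l+" yel",6)
    blobs(im,m&(h>100)&(h<122)&(s>150)&(v>90),l+" blue",6)
    blobs(im,m&(s<25)&(v>190),l+" white",6)
```

```text
scene black [253 115  39  20 643] [271.9 123.2]
scene black [304 140  36  18 126] [320.5 148.5]
scene black [295 155   9   7  21] [298.  158.6]
scene black [314 170  16  16 176] [320.9 177.4]
scene black [212 175  28  13 104] [227.5 180.9]
scene black [180 185  31  14  97] [193.4 192.3]
scene black [207 193  10  20 132] [211.7 202.7]
scene black [228 247   7  10  51] [231.1 251.7]
scene red [246 142  31  41 276] [263.3 164. ]
scene red [332 147   8   8  45] [335.7 150.2]
scene red [225 252  14  12 112] [231.3 258.3]
scene yel [216 209   8   7  24] [219.  213.1]
scene blue [230 214   3   5   9] [231.4 216.4]
scene white [265 150  11   8  29] [269.6 153.9]
scene white [329 160  11  14  31] [334.3 166.9]
scene white [248 167   5   8  22] [250.1 170.7]
scene white [333 176   7   2   8] [336.1 176.6]
scene white [337 195   3   7  10] [338.2 197.9]
scene white [217 203   5   3  15] [219. 204.]
scene white [218 207   5   5  17] [219.8 209.4]
scene white [260 209  18   7  57] [268.  211.6]
scene white [206 216   5   5  10] [207.5 217.7]
scene white [223 219  10   9  64] [227.5 222.5]
scene w
[... 1592 characters left out ...]
de white [336 163   4   6  12] [338.2 165.8]
side white [301 203  15   3  24] [307.9 204.1]
side white [228 223   6   5   7] [230.7 225.4]
side white [241 222   4   4  11] [242.4 223.8]
side white [318 227   7   3   8] [320.8 227.9]
side white [319 230   7   3   8] [321.8 231. ]
side white [243 233   7   6  25] [245.9 235.5]
side white [227 237   6   4  15] [229.5 238.5]
side white [252 245   7   6  32] [254.8 247.8]
side white [301 252   3   4  10] [302.  253.5]
side white [253 255   7   6  35] [255.8 257.6]
side white [269 259   7   5  13] [272.6 261.7]
side white [223 274   3   3   7] [224.3 275. ]
side white [225 278   6  10  33] [227.5 282.3]
side white [230 290   3   5   9] [231. 292.]
```

View pics/c.png

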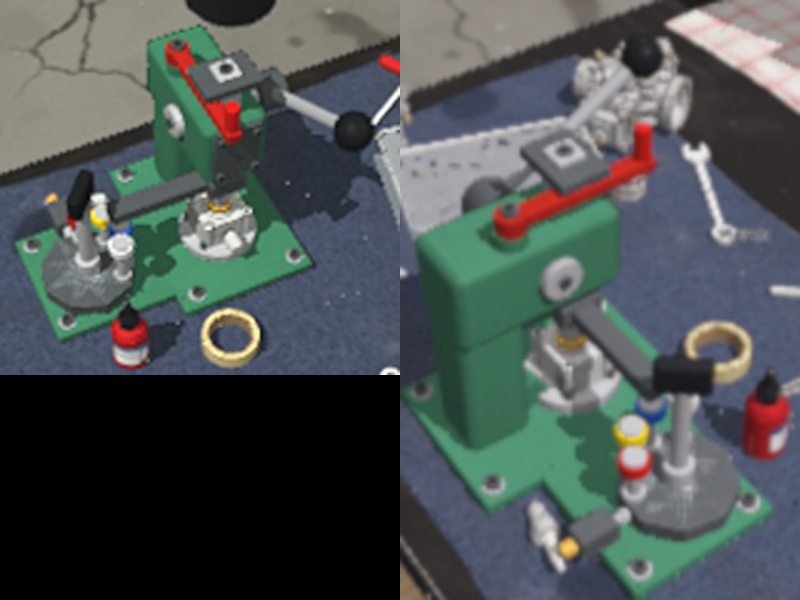

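Run:
```python
from h import *
P=dict(ball=((320.9,177.4),(258.5,128)),pin=((272.8,167),(258.6,151.8)),pivot=((251.2,143),(216.4,178.3)),screw=((270.8,153),(232.6,158.7)),knob=((211.7,202.7),(270.8,233.4)),yel=((219.5,209.5),(254.8,247.8)),red=((211,207),(255.8,257.6)),white=((227.5,221.5),(0,0)),bottletip=((231,248),(299,231)))
for k,(s,d) in P.items():
    if d[0]:
        p,e=tri(("scene",*s),("side",*d));print(k,p.round(1),round(e,1))
for k,z in dict(ball=262,pin=272,pivot=255,screw=262,knob=153,yel=87,white=82,bottletip=95).items():
    print(k,z,[onz(n,*P[k][i],z)[:2].round(1) for i,n in enumerate(("scene","side")) if P[k][i][0]])
```

```text
ball [490.6  14.7 264.4] 1.8
pin [555.7  99.7 272.2] 1.2
pivot [667.8  97.5 248.3] 0.8
screw [608.7  75.3 259.8] 2.3
knob [615.2 227.  151.7] 0.3
yel [636.4 199.8  88.9] 4.6
red [651.5 219.6  88.2] 2.8
bottletip [518.1 220.8  88.2] 4.6
ball 262 [array([491.7,  14.2]), array([488.1,  10.4])]
pin 272 [array([556.4,  98.9]), array([555.6, 100.3])]
pivot 255 [array([661.7, 100.2]), array([671.7, 104.9])]
screw 262 [array([605.8,  77.6]), array([610.1,  76. ])]
knob 153 [array([614.2, 227.4]), array([616. , 227.6])]
yel 87 [array([636.4, 201.6]), array([635.6, 196. ])]
white 82 [array([596.2, 197.3])]
bottletip 95 [array([512.7, 224.7]), array([522.7, 222.5])]
```

Everything fits the given sizes: pin z 272, ball 264, knob 152, turret-to-ram 152. The press yaw is about -2°. White sits at -120°, yellow at -50° and red at -11°, so blue is under the arm and the turret needs 40° clockwise. Now I'll travel there.

>>> arm_command --pt "0 0 0 0.5 0.5 0.5 1" --pt "0 0 0 1 1 1 1" --pt "0 0 0 1 1 1 1"

```text
t: 0.48
ee_pos: [318.9, -510.9, 340.6]
orientation: [180.0, -0.0, 19.6]
force: [1.2, -1.0, -0.0]
opening: 1.0
finger_force: 0.0
```

>>> arm_command --pt "0 0 0 0.5 0.5 0 1" --pt "0 0 0 1 1 0 1" --pt "0 0 0 1 1 0 1"

```text
t: 0.85
ee_pos: [420.7, -408.4, 339.1]
orientation: [-179.9, -0.1, 19.9]
force: [0.3, -0.9, 0.3]
opening: 0.999
finger_force: 0.0
```

>>> arm_command --pt "0 0 0 0.4 0.5 0 1" --pt "0 0 0 0.8 1 0 1" --pt "0 0 0 0.8 1 0 1"

```text
t: 1.23
ee_pos: [500.1, -307.8, 338.9]
orientation: [-179.9, -0.1, 20.0]
force: [-0.1, -0.6, 0.0]
opening: 1.002
finger_force: 0.0
```

>>> arm_command --pt "0 0 0 0 0.6 0 1" --pt "0 0 0 0 1 0 1"

```text
t: 1.48
ee_pos: [496.7, -211.5, 339.0]
orientation: [-180.0, 0.0, 19.5]
force: [0.9, -0.2, 0.2]
opening: 0.998
finger_force: 0.0
```

>>> arm_command --pt "0 0 0 0 0.6 0 1" --pt "0 0 0 0 1 0 1"

```text
t: 1.72
ee_pos: [496.7, -111.2, 339.3]
orientation: [180.0, 0.0, 19.5]
force: [-0.4, -0.2, 0.1]
opening: 1.003
finger_force: 0.0
```

>>> arm_command --pt "0 0 0 0 0.6 0 1" --pt "0 0 0 0 1 0 1"

```text
t: 1.98
ee_pos: [496.8, -11.3, 339.3]
orientation: [180.0, 0.0, 19.5]
force: [1.3, -0.1, 0.8]
opening: 0.998
finger_force: 0.0
```

>>> arm_command --pt "0 0 0 0 0.6 0 1" --pt "0 0 0 0 1 0 1"

```text
t: 2.22
ee_pos: [497.0, 88.7, 339.3]
orientation: [180.0, -0.0, 19.5]
force: [0.3, -0.6, 0.1]
opening: 0.999
finger_force: 0.0
```

>>> arm_command --pt "0 0 0 0 0.6 0 1" --pt "0 0 0 0 1 0 1"

```text
t: 2.48
ee_pos: [497.1, 188.7, 339.2]
orientation: [-180.0, 0.0, 19.5]
force: [0.1, -0.7, 0.2]
opening: 1.0
finger_force: 0.0
```

>>> arm_command --pt "0 0 0 0.3 0.6 0 1" --pt "0 0 0 0.4 1 0 1" --pt "0 0 0 0.4 1 0 1" --pt "0 0 0 0.4 1 0 1"

```text
t: 2.98
ee_pos: [537.8, 285.9, 338.8]
orientation: [180.0, 0.1, 19.4]
force: [-0.9, -0.4, 0.4]
opening: 1.001
finger_force: 0.0
```

Run:
```python
from h import *
print(arm.sense()["ee_pos"],arm.sense()["orientation"],arm.sense()["joints"],arm.calibration("wrist"))
w=snap("wrist","w1");cv2.imwrite("pics/w1.png",cv2.resize(w,(800,600)))
print([proj("wrist",p).round() for p in((615,227,168),(556,99,272),(490,14,264))])
```

```text
[537.81609431 285.92195188 338.75481737] [1.79959955e+02 5.80075009e-02 1.94499331e+01] [  -0.60478601   16.7330657   -40.35857772   78.92112334   10.76768075
   88.2759121  -110.63558459] {'vfov': 66.4136455365073, 'cx': 258.48217885820316, 'cy': 190.46646017479293, 'extrinsics': array([[ 3.32460712e-01, -8.92425534e-01, -3.05035310e-01,
         6.17108145e+02],
       [-9.43115892e-01, -3.14072030e-01, -1.09046661e-01,
         3.15623883e+02],
       [ 1.51296529e-03,  3.23937379e-01, -9.46077315e-01,
         4.73346759e+02],
       [ 0.00000000e+00,  0.00000000e+00,  0.00000000e+00,
         1.00000000e+00]])}
[array([339., 123.]), array([489., 262.]), array([521., 343.])]
```

View pics/w1.png

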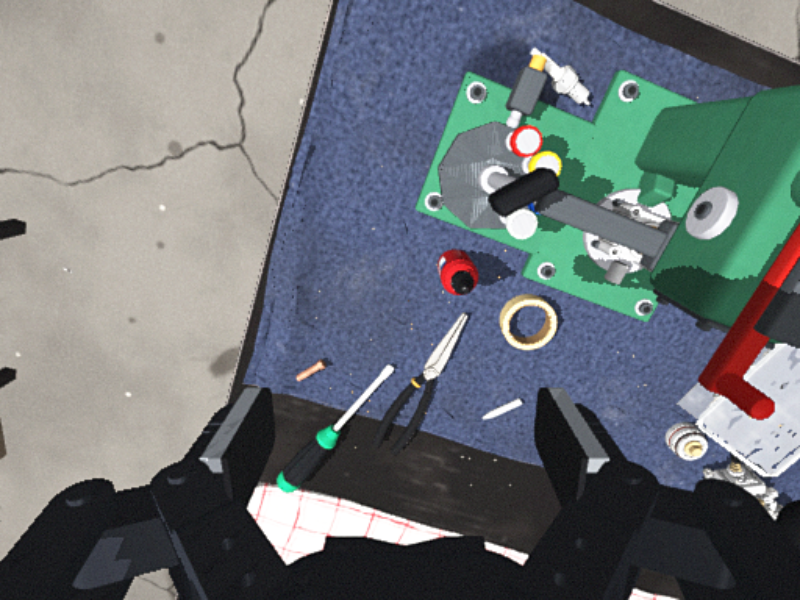

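The wrist view shows the bar centred at about (525,190), the pin top at (763,408), and the stop arm over the blue screw. The predicted positions match. Next is the bar's direction.

Run:
```python
from h import *
w=cv2.imread("pics/w1_raw.png");v=w.max(2)
m=np.zeros(v.shape,np.uint8);m[100:150,305:365]=v[100:150,305:365]<45
n,l,st,c=cv2.connectedComponentsWithStats(m);i=1+np.argmax(st[1:,4]);print(st[i],c[i])
pts=np.argwhere(l==i)[:,::-1].astype(np.float32)
g=np.array([onz("wrist",u,q,160)[:2] for u,q in pts],np.float32)
r=cv2.minAreaRect(g);print(r)
e=np.linalg.svd(g-g.mean(0),full_matrices=False)[2][0];print(np.degrees(np.arctan2(e[1],e[0])),g.mean(0))
for a in range(0,180,10):   # predicted silhouettes direction check by box hull
    R=np.array([[np.cos(np.radians(a)),-np.sin(np.radians(a))],[np.sin(np.radians(a)),np.cos(np.radians(a))]])
    C=[np.r_[R@np.array([x,y])+[615,227],z] for x in(-22,22) for y in(-7.5,7.5) for z in(138,168)]
    h=cv2.convexHull(np.array([proj("wrist",p) for p in C],np.float32))
    b=cv2.boundingRect(h);print(a,b)
```

```text
[313 108  45  30 468] [334.65384615 121.00641026]
((611.9554443359375, 226.60800170898438), (25.43492889404297, 45.452423095703125), 51.242000579833984)
131.16808 [614.8967  229.35782]
0 (317, 97, 38, 49)
10 (320, 98, 32, 47)
20 (323, 99, 25, 46)
30 (322, 98, 26, 47)
40 (319, 97, 33, 49)
50 (316, 98, 39, 47)
60 (314, 99, 44, 45)
70 (312, 101, 48, 41)
80 (311, 103, 50, 37)
90 (310, 106, 52, 31)
100 (311, 109, 51, 25)
110 (311, 112, 50, 19)
120 (311, 109, 50, 25)
130 (310, 105, 52, 33)
140 (311, 103, 51, 37)
150 (311, 101, 50, 42)
160 (313, 99, 47, 45)
170 (315, 98, 43, 47)
```

>>> arm_command --pt "0 0 0.088 0.2 -0.14 0 1" --pt "0 0 0.176 0.4 -0.29 0 1" --pt "0 0 0.263 0.6 -0.43 0 1" --pt "0 0 0.35 0.77 -0.58 0 1" --pt "0 0 0.35 0.77 -0.58 0 1"

```text
t: 3.65
ee_pos: [615.7, 225.6, 339.0]
orientation: [180.0, 0.1, 59.3]
force: [-0.3, 0.2, 0.1]
opening: 1.001
finger_force: 0.0
```

>>> arm_command --pt "0 0 0.088 0 0 -0.2 1" --pt "0 0 0.176 0 0 -0.4 1" --pt "0 0 0.263 0 0 -0.6 1" --pt "0 0 0.35 0 0 -0.7 1" --pt "0 0 0.35 0 0 -0.7 1"

```text
t: 4.28
ee_pos: [613.4, 229.0, 268.9]
orientation: [-179.9, 0.0, 99.5]
force: [-0.1, -0.5, 0.5]
opening: 1.002
finger_force: 0.0
```

>>> arm_command --pt "0 0 0.088 0 0 0 1" --pt "0 0 0.176 0 0 0 1" --pt "0 0 0.263 0 0 0 1" --pt "0 0 0.325 0 0 0 1" --pt "0 0 0.325 0 0 0 1"

```text
t: 4.9
ee_pos: [614.1, 229.5, 270.1]
orientation: [180.0, 0.0, 136.6]
force: [0.0, -0.2, 0.1]
opening: 0.999
finger_force: 0.0
```

Run:
```python
from h import *
s=arm.sense();print(s["ee_pos"],s["orientation"],s["joints"])
w=snap("wrist","w2");cv2.imwrite("pics/w2.png",cv2.resize(w,(800,600)))
v=w.max(2);c0=proj("wrist",(615,227,168));print(c0)
x,y=c0.astype(int);m=np.zeros(v.shape,np.uint8);m[max(0,y-70):y+70,max(0,x-80):x+80]=v[max(0,y-70):y+70,max(0,x-80):x+80]<45
n,l,st,c=cv2.connectedComponentsWithStats(m)
for i in range(1,n):
    if st[i,4]>150:
        g=np.array([onz("wrist",u,q,168)[:2] for q,u in np.argwhere(l==i)],np.float32)
        e=np.linalg.svd(g-g.mean(0),full_matrices=False)[2][0];print(st[i],c[i],np.degrees(np.arctan2(e[1],e[0])),g.mean(0),cv2.minAreaRect(g))
```

```text
[614.10522568 229.5225018  270.13268478] [1.79963158e+02 2.81216710e-02 1.36626259e+02] [ 15.01949873  29.10346458 -57.40329421  78.16881118  24.292239
  85.52599719   5.84582485]
[254.99812569 196.363796  ]
[246 163  18  53 715] [254.95664336 188.9006993 ] -41.434025 [610.2716  231.47731] ((610.4480590820312, 230.85986328125), (14.33231258392334, 46.752906799316406), 46.834041595458984)
```

View pics/w2.png

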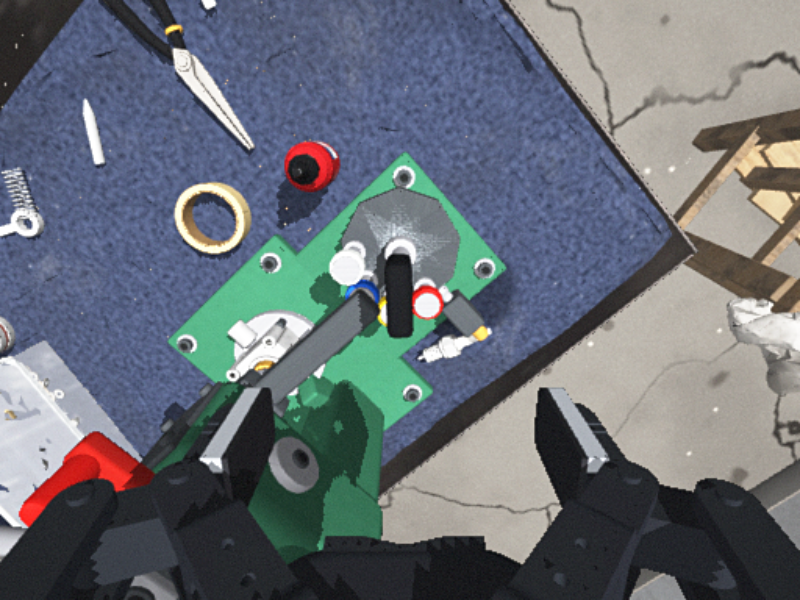

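The bar is vertical in this picture at (398,295), at -42° in the world, and the fingers straddle it squarely. I'll descend and grip.

>>> arm_command --pt "0 0 0 0.01 -0.025 -0.4 1" --pt "0 0 0 0.01 -0.025 -0.74 1" --pt "0 0 0 0.01 -0.025 -0.74 1"

```text
t: 5.32
ee_pos: [614.1, 225.9, 193.3]
orientation: [-179.8, -0.1, 136.7]
force: [-0.2, 0.1, 0.8]
opening: 1.003
finger_force: 0.0
```

>>> arm_command --pt "0 0 0 0 0 -0.3 0.7" --pt "0 0 0 0 0 -0.5 0.5" --pt "0 0 0 0 0 -0.5 0.3" --pt "0 0 0 0 0 -0.5 0" --pt "0 0 0 0 0 -0.5 0"

```text
t: 5.95
ee_pos: [614.3, 225.9, 146.6]
orientation: [-179.8, 0.0, 136.9]
force: [-8.2, -6.9, 3.0]
opening: 0.165
finger_force: 59.1
```

>>> arm_command --pt "0 0 0 0 0 0 0" --pt "0 0 0 0 0 0 0" --pt "0 0 0 0 0 0 0" --pt "0 0 0 0 0 0 0"

```text
t: 6.45
ee_pos: [614.3, 225.8, 146.6]
orientation: [-179.8, 0.0, 136.9]
force: [-8.7, -5.5, 5.4]
opening: 0.162
finger_force: 59.2
```

>>> arm_command --pt "0 0 -0.088 -0.01 -0.01 0 0" --pt "0 0 -0.176 -0.01 -0.01 0 0" --pt "0 0 -0.263 -0.01 -0.01 0 0" --pt "0 0 -0.35 -0.01 -0.01 0 0" --pt "0 0 -0.355 -0.01 -0.01 0 0"

```text
t: 7.08
ee_pos: [613.2, 225.2, 146.6]
orientation: [-179.9, 0.1, 96.1]
force: [-8.0, -4.7, 3.6]
opening: 0.162
finger_force: 59.4
```

>>> arm_command --pt "0 0 0 0 0 0 0" --pt "0 0 0 0 0 0 0"

```text
t: 7.32
ee_pos: [613.3, 225.2, 146.6]
orientation: [-179.9, 0.1, 96.3]
force: [-8.4, -5.7, 4.0]
opening: 0.166
finger_force: 59.4
```

Run:
```python
from h import *
s=arm.sense();print(s["force"].round(1),s["ft_torque"].round(2),s["orientation"])
```

```text
[-8.4 -5.7  4. ] [-1.08  1.54  0.11] [-1.79895342e+02  1.06265338e-01  9.62753065e+01]
```

>>> arm_command --pt "0 0 0 0 0 0 0.5" --pt "0 0 0 0 0 0 0.6" --pt "0 0 0 0 0 0.1 0.7" --pt "0 0 0 0 0 0.6 0.8" --pt "0 0 0 0 0 1 0.8"

```text
t: 7.95
ee_pos: [614.4, 226.4, 248.0]
orientation: [179.9, -0.0, 96.3]
force: [0.3, -0.5, -0.8]
opening: 0.803
finger_force: 0.0
```

>>> arm_command --pt "0 0 0 0 0 0.5 0.8" --pt "0 0 0.088 0 0 0.9 0.8" --pt "0 0 0.176 0 0 0.9 0.8" --pt "0 0 0.263 0 0 0.9 0.8" --pt "0 0 0.35 0 0 0.9 0.8"

```text
t: 8.57
ee_pos: [614.3, 226.1, 336.5]
orientation: [179.9, 0.0, 136.7]
force: [-0.6, -0.2, 0.0]
opening: 0.797
finger_force: 0.0
```

Run:
```python
from h import *
s=arm.sense();print(s["ee_pos"],s["orientation"])
w=snap("wrist","w3");b=snap("side","b3")
out=np.hstack([cv2.resize(w,(480,360)),cv2.resize(b[110:305,180:310],(240,360))]);cv2.imwrite("pics/w3.png",out)
```

```text
[614.2566346  226.13182784 336.46106308] [1.79936433e+02 2.34901847e-02 1.36739691e+02]
```

View pics/w3.png

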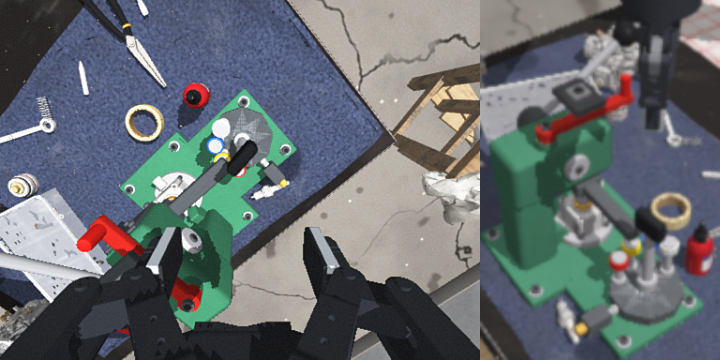

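The wrist view shows yellow (at 220,160) now at the stop arm's tip, with blue, at (213,145), turned past it. Next is the catch pin.

>>> arm_command --pt "0 0 0.088 -0.3 -0.3 0 0.8" --pt "0 0 0.176 -0.5 -0.6 0 0.8" --pt "0 0 0.263 -0.58 -0.9 0 0.8" --pt "0 0 0.36 -0.58 -0.9 0 0.8" --pt "0 0 0.36 -0.58 -0.9 0 0.8"

```text
t: 9.3
ee_pos: [556.3, 135.6, 335.8]
orientation: [180.0, 0.0, 177.4]
force: [-0.7, 0.5, -1.0]
opening: 0.798
finger_force: 0.0
```

>>> arm_command --pt "0 0 0 0 -0.365 0 0.8" --pt "0 0 0 0 -0.365 -0.1 0.6" --pt "0 0 0 0 -0.365 -0.2 0.6" --pt "0 0 0 0 -0.365 -0.2 0.6"

```text
t: 9.8
ee_pos: [555.6, 100.5, 314.5]
orientation: [180.0, -0.1, 177.7]
force: [-0.6, 1.1, 0.1]
opening: 0.602
finger_force: 0.0
```

Run:
```python
from h import *
a=cv2.imread("pics/w3_raw.png")
s=arm.sense();print(s["ee_pos"],s["orientation"],s["opening"])
w=snap("wrist","w4");h,S,v=cv2.split(cv2.cvtColor(w,cv2.COLOR_BGR2HSV))
for p in((555.7,99.7,272),(555.7,99.7,244),(615,227,168)):print(proj("wrist",p).round(1))
cv2.imwrite("pics/w4.png",cv2.resize(w,(640,480)))
```

```text
[555.60953528 100.52613959 314.51190218] [ 1.79997923e+02 -7.33729329e-02  1.77655906e+02] 0.601965116512786
[254.6 221.4]
[255.1 205.8]
[378.6 226.7]
```

View pics/w4.png

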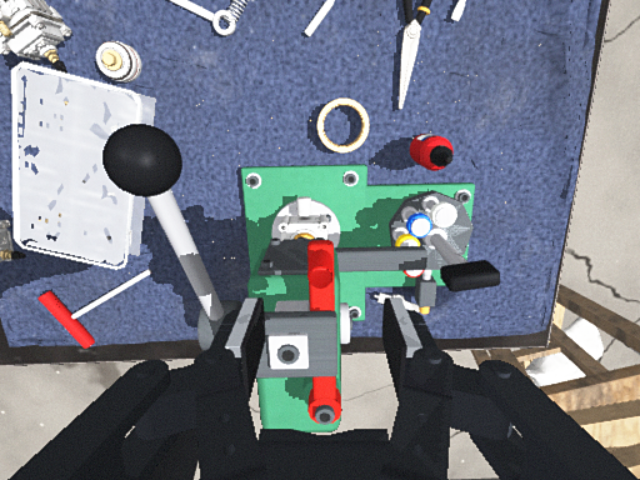

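The pin top is at (320,280), within 1–2 mm of the prediction and midway between the fingers. I'll lower and pinch.

>>> arm_command --pt "0 0 0 0 -0.01 -0.4 0.6" --pt "0 0 0 0 -0.01 -0.58 0.6" --pt "0 0 0 0 -0.01 -0.58 0.4" --pt "0 0 0 0 -0.01 -0.58 0" --pt "0 0 0 0 -0.01 -0.58 0"

```text
t: 10.48
ee_pos: [556.7, 98.9, 258.7]
orientation: [180.0, 0.1, 177.7]
force: [-1.7, 1.2, 3.8]
opening: 0.135
finger_force: 58.5
```

>>> arm_command --pt "0 0 0 0 0 0 0" --pt "0 0 0 0 0 0 0" --pt "0 0 0 0 0 0 0"

```text
t: 10.85
ee_pos: [556.7, 98.9, 258.5]
orientation: [180.0, 0.1, 177.7]
force: [-1.1, 0.5, 7.0]
opening: 0.135
finger_force: 58.6
```

>>> arm_command --pt "0 0 0 0.024 0.2 0 0" --pt "0 0 0 0.083 0.39 0 0" --pt "0 0 0 0.174 0.57 0 0" --pt "0 0 0 0.294 0.73 0 0" --pt "0 0 0 0.44 0.866 0 0"

```text
t: 11.48
ee_pos: [600.4, 186.5, 258.5]
orientation: [180.0, 0.0, 177.7]
force: [2.2, 1.4, 8.3]
opening: 0.137
finger_force: 60.3
```

>>> arm_command --pt "0 0 0 0 0 0 0" --pt "0 0 0 0 0 0 0.4" --pt "0 0 0 0 0 0 0.5" --pt "0 0 0 0 0 0.3 0.6" --pt "0 0 0 0 0 0.8 0.6"

```text
t: 12.1
ee_pos: [599.6, 183.6, 336.6]
orientation: [-179.9, -0.2, 177.6]
force: [1.1, -0.2, 0.0]
opening: 0.599
finger_force: 0.0
```

Run:
```python
from h import *
s=arm.sense();print(s["ee_pos"],s["orientation"],s["joints"])
a=snap("scene","a5");b=snap("side","b5");w=snap("wrist","w5")
out=np.hstack([cv2.resize(a[110:300,170:350],(379,400)),cv2.resize(b[100:305,170:320],(293,400))]);cv2.imwrite("pics/w5.png",out)
```

```text
[599.64544266 183.58757456 336.63718157] [-1.79894524e+02 -1.74660481e-01  1.77604755e+02] [ 23.3480403   26.48010034 -64.24827564  75.65844897  23.66199818
  92.15163201  50.12834186]
```

View pics/w5.png

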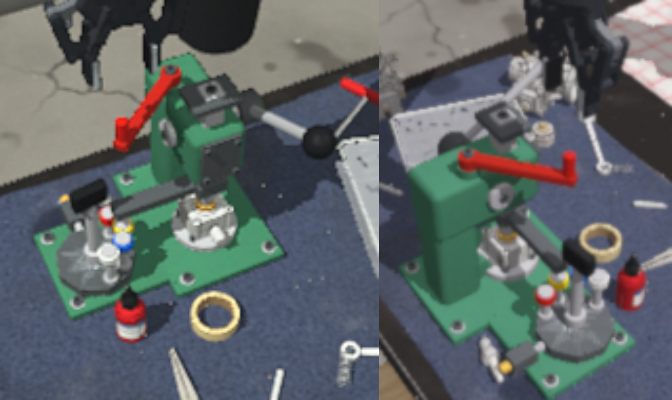

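The catch is swung well clear to the left, and yellow sits under the stop arm. Now the lever ball.

>>> arm_command --pt "0 0 0 -0.4 -0.3 0 0.6" --pt "0 0 0 -0.8 -0.6 0 0.8" --pt "0 0 0 -1 -0.9 0 0.9" --pt "0 0 0 -1 -0.9 0 0.9"

```text
t: 12.75
ee_pos: [499.4, 91.0, 336.4]
orientation: [-179.8, -0.0, 177.3]
force: [0.3, 0.2, -0.5]
opening: 0.895
finger_force: 0.0
```

>>> arm_command --pt "0 0 0 0 -0.4 0 0.9" --pt "0 0 0 -0.1 -0.8 0 0.9" --pt "0 0 0 -0.1 -0.8 0 0.9" --pt "0 0 0 -0.1 -0.8 0 0.9"

```text
t: 13.25
ee_pos: [490.3, 15.9, 337.0]
orientation: [180.0, -0.0, 177.7]
force: [0.7, 1.3, 0.1]
opening: 0.897
finger_force: 0.0
```

Run:
```python
from h import *
s=arm.sense();print(s["ee_pos"],s["orientation"],s["joints"])
print(proj("wrist",(490.6,14.7,263)))
w=snap("wrist","w6");v=w.max(2);x,y=proj("wrist",(490.6,14.7,263)).astype(int)
m=np.zeros(v.shape,np.uint8);R=45;m[y-R:y+R,x-R:x+R]=v[y-R:y+R,x-R:x+R]<45
n,l,st,c=cv2.connectedComponentsWithStats(m)
for i in range(1,n):
    if st[i,4]>200:
        (u,q),r=cv2.minEnclosingCircle(np.argwhere(l==i)[:,::-1].astype(np.float32));print(st[i],c[i],u,q,r,onz("wrist",u,q,263))
a=cv2.imread("pics/a5_raw.png");print(onz("scene",*(319/379*180+170,142/400*190+110),263))
```

```text
[490.33587249  15.94525441 337.00682723] [ 1.79971966e+02 -1.69873314e-02  1.77692169e+02] [ 60.61868115   2.34345322 -68.02423046  93.7793272    2.14965663
  85.3585836   80.12877349]
[254.56097371 204.84594195]
[ 232  184   46   46 1440] [253.79513889 206.44930556] 254.36441040039062 206.63558959960938 23.326698303222656 [492.12983446  15.05582725 263.        ]
[490.32594649  13.71842983 263.        ]
```

>>> arm_command --pt "0 0 0 0.01 -0.01 -0.4 0.9" --pt "0 0 0 0.01 -0.01 -0.7 0.8" --pt "0 0 0 0.01 -0.01 -0.86 0.7" --pt "0 0 0 0.01 -0.01 -0.86 0.5" --pt "0 0 0 0.01 -0.01 -0.86 0.2"

```text
t: 13.92
ee_pos: [491.3, 13.1, 252.3]
orientation: [-179.9, -0.0, 177.6]
force: [-4.6, -6.2, -0.6]
opening: 0.388
finger_force: 59.5
```

>>> arm_command --pt "0 0 0 0 0 0 0" --pt "0 0 0 0 0 0 0" --pt "0 0 0 0 0 0 0"

```text
t: 14.3
ee_pos: [491.3, 13.1, 252.3]
orientation: [-179.9, -0.0, 177.6]
force: [-3.2, -3.8, -0.5]
opening: 0.391
finger_force: 59.5
```

Run:
```python
from h import *
s=arm.sense();print(s["joints"].round(1),s["force"].round(1))
```

```text
[ 58.6   6.2 -68.1 101.8   6.   76.   76.8] [-3.2 -3.8 -0.5]
```

>>> arm_command --pt "0 0 0 -0.077 0.003 -0.152 0" --pt "0 0 0 -0.138 0.005 -0.31 0" --pt "0 0 0 -0.184 0.006 -0.474 0" --pt "0 0 0 -0.212 0.007 -0.641 0" --pt "0 0 0 -0.212 0.007 -0.641 0"

```text
t: 14.92
ee_pos: [471.5, 13.4, 188.5]
orientation: [-179.9, 0.2, 177.6]
force: [-0.2, -5.9, 4.2]
opening: 0.389
finger_force: 62.9
```

Run:
```python
from h import *
s=arm.sense();print(s["joints"].round(1),s["force"].round(1),s["ee_pos"].round(1))
```

```text
[ 58.8   6.3 -68.1 109.4   6.4  68.2  76.1] [-0.2 -5.9  4.2] [471.5  13.4 188.5]
```

>>> arm_command --pt "0 0 0 -0.01 0 -0.085 0" --pt "0 0 0 -0.012 0 -0.17 0" --pt "0 0 0 -0.01 0 -0.255 0" --pt "0 0 0 -0.008 0 -0.3 0" --pt "0 0 0 -0.008 0 -0.3 0"

```text
t: 15.55
ee_pos: [472.4, 13.4, 159.7]
orientation: [-179.9, 0.3, 177.6]
force: [2.6, -7.0, 8.5]
opening: 0.392
finger_force: 66.5
```

>>> arm_command --pt "0 0 0 0 0 -0.02 0" --pt "0 0 0 0.001 0 -0.04 0" --pt "0 0 0 0.001 0 -0.04 0"

```text
t: 15.92
ee_pos: [472.8, 13.3, 156.1]
orientation: [-179.9, 0.4, 177.5]
force: [3.5, -5.9, 10.5]
opening: 0.392
finger_force: 66.9
```

>>> arm_command --pt "0 0 0 0 0 -0.02 0" --pt "0 0 0 0 0 -0.03 0" --pt "0 0 0 0 0 -0.03 0"

```text
t: 16.3
ee_pos: [473.3, 13.4, 153.3]
orientation: [-179.9, 0.4, 177.6]
force: [4.7, -7.3, 10.4]
opening: 0.393
finger_force: 67.2
```

>>> arm_command --pt "0 0 0 0 0 -0.02 0" --pt "0 0 0 0 0 -0.03 0" --pt "0 0 0 0 0 -0.03 0"

```text
t: 16.68
ee_pos: [473.6, 13.3, 150.5]
orientation: [-179.9, 0.5, 177.6]
force: [4.9, -5.4, 10.5]
opening: 0.393
finger_force: 67.6
```

>>> arm_command --pt "0 0 0 0 0 -0.02 0" --pt "0 0 0 0 0 -0.04 0" --pt "0 0 0 0 0 -0.04 0"

```text
t: 17.05
ee_pos: [474.0, 13.3, 146.9]
orientation: [-179.9, 0.5, 177.6]
force: [5.2, -7.0, 16.3]
opening: 0.389
finger_force: 68.8
```

Run:
```python
from h import *
s=arm.sense();print(s["joints"].round(1),s["force"].round(1),s["ft_torque"].round(2),s["ee_pos"].round(1))
a=snap("scene","a7");b=snap("side","b7")
cv2.imwrite("pics/w7.png",np.hstack([cv2.resize(a[130:260,180:310],(400,400),interpolation=cv2.INTER_CUBIC),cv2.resize(b[130:280,190:320],(347,400),interpolation=cv2.INTER_CUBIC)]))
```

```text
[ 55.9  10.4 -67.  112.3  11.   63.6  72. ] [ 5.2 -7.  16.3] [-1.62 -1.09  0.22] [474.   13.3 146.9]
```

View pics/w7.png

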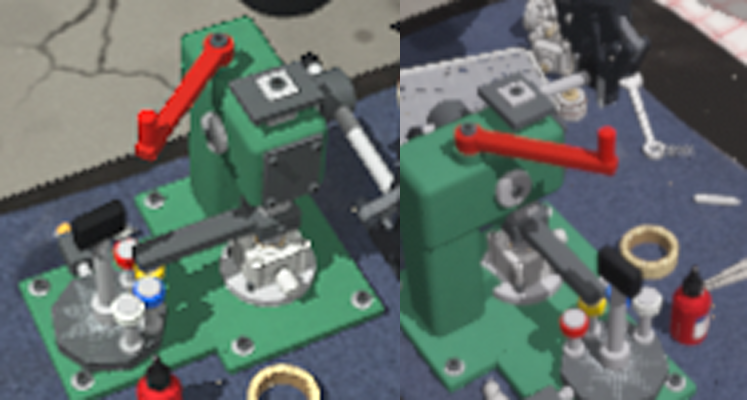

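The stop arm now rests on the yellow-ringed screw (at 150,268 left; 592,303 right), and the force has begun to rise. I'll push firmer.

>>> arm_command --pt "0 0 0 0 0 -0.02 0" --pt "0 0 0 0 0 -0.04 0" --pt "0 0 0 0 0 -0.04 0"

```text
t: 17.52
ee_pos: [474.3, 13.3, 143.5]
orientation: [-179.9, 0.5, 177.6]
force: [1.6, -7.5, 21.4]
opening: 0.387
finger_force: 69.4
```

>>> arm_command --pt "0 0 0 0 0 -0.02 0" --pt "0 0 0 0 0 -0.03 0" --pt "0 0 0 0 0 -0.03 0"

```text
t: 17.9
ee_pos: [474.6, 13.3, 140.8]
orientation: [-179.9, 0.6, 177.5]
force: [0.6, -7.3, 26.4]
opening: 0.393
finger_force: 70.2
```

Run:
```python
from h import *
snap("scene","a8");snap("side","b8");w=snap("wrist","w8")
s=arm.sense();print(s["force"].round(1),s["ee_pos"].round(1))
for c,n,(x,y) in(("a","scene",(270,156)),("b","side",(233,162))):
    I={k:cv2.imread(f"pics/{c}{k}_raw.png",0) for k in(5,7,8)}
    r={}
    for k,dy in ((5,-4),(7,0)):
        t=I[8][y-6:y+8,x-8:x+8]; R=cv2.matchTemplate(cv2.resize(I[k][y-24:y+24,x-24:x+24],None,fx=8,fy=8,interpolation=cv2.INTER_CUBIC),cv2.resize(t,None,fx=8,fy=8,interpolation=cv2.INTER_CUBIC),cv2.TM_CCOEFF_NORMED)
        _,q,_,p=cv2.minMaxLoc(R); r[k]=((16-p[0]/8),(18-p[1]/8),round(q,3))
    print(n,r,"px/mm z",(proj(n,(608,75,257))-proj(n,(608,75,247)))/10)
cv2.imwrite("pics/w8.png",np.hstack([cv2.resize(w,(500,375))]))
```

```text
[ 0.4 -8.  26.5] [474.6  13.3 140.8]
scene {5: (-0.5, 4.5, 0.717), 7: (0.0, 0.125, 0.981)} px/mm z [ 0.01692471 -0.31014582]
side {5: (0.0, 5.375, 0.699), 7: (0.0, 0.25, 0.969)} px/mm z [-0.01330706 -0.35093502]
```

View pics/w8.png

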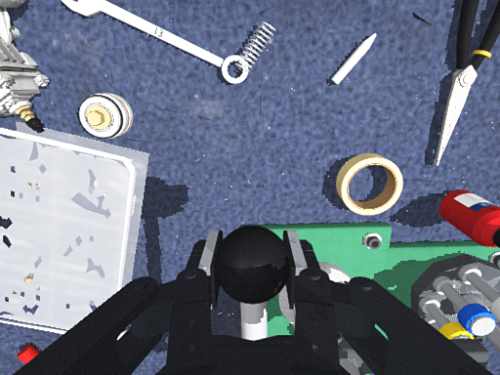

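Run:
```python
from h import *
w=cv2.imread("pics/w8_raw.png");v=w.max(2)
for z in(152,156,160,164):print(z,proj("wrist",(470.5,14.5,z)).round(1), (proj("wrist",(470.5,14.5+18,z))-proj("wrist",(470.5,14.5,z))).round(1))
m=np.zeros(v.shape,np.uint8);m[225:315,222:292]=v[225:315,222:292]<40
ys=[np.where(m[:,x])[0] for x in range(250,264,3)];print([(y.min(),y.max()) for y in ys])
print([ (np.where(m[y])[0].min(),np.where(m[y])[0].max()) for y in range(240,306,8)])
```

```text
152 [256.8 261.3] [37.2 -1.4]
156 [256.7 266. ] [38.2 -1.4]
160 [256.7 271. ] [39.3 -1.4]
164 [256.6 276.3] [40.5 -1.5]
[(np.int64(232), np.int64(309)), (np.int64(232), np.int64(309)), (np.int64(231), np.int64(310)), (np.int64(231), np.int64(310)), (np.int64(231), np.int64(309))]
[(np.int64(224), np.int64(291)), (np.int64(222), np.int64(291)), (np.int64(222), np.int64(291)), (np.int64(222), np.int64(291)), (np.int64(222), np.int64(291)), (np.int64(222), np.int64(291)), (np.int64(222), np.int64(291)), (np.int64(222), np.int64(287)), (np.int64(222), np.int64(279))]
```

>>> arm_command --pt "0 0 0 0 0 0 0" --pt "0 0 0 0 0 0 0" --pt "0 0 0 0 0 0 0" --pt "0 0 0 0 0 0 0" --pt "0 0 0 0 0 0 0"

```text
t: 18.68
ee_pos: [474.6, 13.3, 140.8]
orientation: [-179.9, 0.6, 177.5]
force: [0.5, -7.7, 25.9]
opening: 0.389
finger_force: 70.2
```

>>> arm_command --pt "0 0 0 0 0 0 0" --pt "0 0 0 0 0 0 0" --pt "0 0 0 0 0 0 0" --pt "0 0 0 0 0 0 0" --pt "0 0 0 0 0 0 0"

```text
t: 19.3
ee_pos: [474.6, 13.3, 140.8]
orientation: [-179.9, 0.6, 177.5]
force: [1.5, -8.2, 26.6]
opening: 0.391
finger_force: 70.2
```

```bash
python3 -c "
from station import arm
print(arm.close_job())"
```

```text
the job is handed in; nothing more can be done
None
```

The job is handed in: yellow stop clicked in, then the catch swung well clear, and the lever held down on the yellow screw at a steady 26 N (ram travel about 15 mm, so the sleeve should be flush). The bottle, tape and spark plug were never touched.

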